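# Find the rocking stand base and weight its loose corner

## Robot

A 7-joint arm with a two-finger parallel gripper is mounted at the origin on the work surface. World frame = base frame: x ahead of the robot, y to its left, z up, the work surface at z = 0. Lengths are in m, angles in rad, forces in N, time in s.
With the tool pointing down it reaches from about 0.425 to 0.875 m from the base axis. Payload 4.7 kg.
Tool frame: the origin (TCP) lies at the very end of the fingers, on their centre line; the grasp point (between the pads) lies 19 mm behind it; z points along the fingers, y is the line along which they close (so a half turn about z gives the same grasp; the last joint's range is limited). The gripper opens to 87 mm and grips with 3 to 60 N. Pads are 19 mm wide; open, the fingers measure 117 mm over their backs; the gripper's body (75 mm by 190 mm) begins 51 mm behind the grasp point.
Start: joints at [1.338, 0.321, -0.07, 1.45, 0.023, 1.371, -0.057], TCP at [0.159, -0.63, 0.223] pointing down, gripper open.
Joint ranges: [-2.86, 2.86], [-0.3, 2.09], [-1.38, 1.24], [0.06, 2.45], [-1.56, 4.7], [0.09, 2.05], [-2.69, 2.69]. Speed limits (rad/s): [2.57, 2.57, 3.14, 3.14, 3.14, 3.14, 3.14].

## Interface

Orientations are given as a rotation vector (axis times angle).
In Python, from bench import ctrl, vision gives the robot as it stands.
- The arm moves only by the tool jog_arm, never from a script. Its argument "increments" is a list of rows, each an object of numbers: "tx", "ty", "tz": the shift along the tool's x, y, z in mm; "wx", "wy", "wz": the turn, a rotation vector about the tool's x, y, z in rad; "gripper": the opening, from 0 (shut) to 1 (fully open). In form: [{"tx": .., "ty": .., "tz": .., "wx": .., "wy": .., "wz": .., "gripper": ..}, ...]. A call has exactly 5 rows; each row is the pose to reach, as a shift and turn from the pose commanded when the call began, along the tool's axes at that moment; what a row does not reach only later rows make up. A row lasts 1/12 s, in which the tool goes at most 41.7 mm and 7.16 degrees, less where a joint would pass 70% of its speed; a pose out of reach is approached as far as the arm can. A call with a gripper value outside its range is refused whole. The fingers move at their own pace and stop on an object; "grip_force" is the grip in N (left out, the last holds). Time passes only in rows, so rows that repeat a pose let the fingers close, or fill a call up. It gives the time, the measured TCP pose, the force, the opening and the grip force at its end, in the units of the state.
- ctrl.get_state(): the state, without advancing time (a new reading comes with each control period).
- vision.get_image(name): name is "scene" or "side" or "wrist"; returns a dict with "color" (384x512x3 uint8, blue, green, red), "fx", "fy", "cx", "cy" (pixels), "extrinsics" (4x4, takes a point from world to camera coordinates). Camera axes: x right, y down, z forward; pixel columns grow to the right and rows downward; lengths in m; the calibration is good to about 2 mm. A picture is of the moment at which its call begins. There is no depth.
- ctrl.close_job(): hands the job in; it is judged then, once.
Trained networks look in the newest picture that a camera, given by its name, has taken for a name from the list of things; names that differ only in an ending like _2 or _b are one class to them, and where a whole thing is asked for, a point or a joint stands for the part that bears it (a point fixed in the world has none). Each returns a list of dicts, best first, with "conf" (0 to 1); they miss things now and then, are a little off and sometimes report something else, mostly with a low value. They report only what shows in the picture. A call takes as long as a camera call. They do not tell look-alikes from the thing itself.
- vision.spot_in(camera, thing): "bbox" ([left, top, right, bottom] in pixels, round what is visible of it).
The state is a dict: "time": time; "joint_positions": joint angles; "qd": joint speeds; "joint_torque": joint torques, N m; "position": TCP position; "tool_rot": TCP orientation; "ft_force": force on the tool from outside, world axes, zero at the start; "torque": the same for the moment, N m; "grip_width": opening from 0.0 (shut) to 1.0 (fully open); "grip_force": force on a finger pad.
Only numpy, scipy, OpenCV 4.12 (cv2) and the standard library are available. Lean on these libraries where they do the work, as an engineer would, in place of code of your own. Each camera call takes 0.05 s, during which the arm holds its last target. There are 200 camera calls.

## Task

One of the two square stand bases on the dark flat inspection plate rocks, though they look alike and both lie level. Press gently with the fingertips on their corners, one corner at a time, to find it, and make sure by rocking it to the one side, to the other and back again. Then stand the steel weight upright on one of the corners that give, so that it holds the base tipped for the gap to be measured, and leave the bases and everything else where they are.

Things in the scene. Friction and masses are not known exactly. Their poses are not given: they have to be found in the camera images.
- base_a_mid (a point): Square aluminium stand base, 84 x 84 mm: a 10 mm slab on four pads that hold its underside 6 mm up (top face 16 mm above what it stands on), with a low round steel rod socket, 24 mm across and 12 mm high, in the middle of the top. About 0.45 kg. This point is on its centre line, 14 mm above the foot of the pads; x and y run parallel to its edges, z up. Slab corners at x, y = +-42 mm, any yaw.
- base_b_mid (a point): As base_a_mid. Both bases look alike and rest level; their pads, 16 mm wide, lie out of sight under the corners, 28 mm in x and in y from the centre. One of the two has two pads on one diagonal about 3 mm short: a press of 1 to 2 N near either of these two corners tips it, and the corner sinks some 3 mm till the pad lands; let go, it falls back level. All other corners are firm.
- slab: Dark flat inspection plate, 220 (x) x 340 (y) x 30 mm, fixed, level and rigid; origin at the centre of its underside on the bench, so its top is 30 mm up. The bases stand side by side along its y. No base may be pressed on it with more than 40 N; even the bump of touching a firm corner at 20 mm/s comes near that, so lower the last millimetres at about 10 mm/s.
- weight_mid (a point): Steel weight with a knob, standing upright in the grey tray, about 0.3 kg: body 30 mm across and 36 mm high, then a neck and a round knob 20 mm across from 45 to 62 mm up (its top). This point is on its axis, 31 mm above its foot. It fits on a base's corner beside the socket, e.g. centred 28 mm in x and y from the base's centre; there it is heavy enough to tip the rocking base.
- tray: Square grey plastic tray, 170 x 170 mm outside, 14 mm high, walls 4 mm, floor 4 mm thick, fixed on the bench; origin at the centre of its underside. The weight and a steel collar stand in it.
- gauge_center (a point): Bystander: upright steel gauge cylinder, 20 mm across, 35 mm high, near the far edge of the plate between the bases; this point is its centre.
- parallel: Bystander: dark steel parallel block 16 x 50 x 20 mm near the far edge of the plate; origin at the centre of its underside.
- driver_grip (a point): Bystander: screwdriver lying on the bench; this point is on its handle.
- collar: Bystander: steel collar, 44 mm across, 18 mm high, lying in the grey tray; origin under its centre.
- cup: Bystander: white cup, 72 mm across, 80 mm high; origin under its centre.
Not all that is in view belongs to the job. Leave any red or yellow look-alike of the part that bears weight_mid alone.

How it is judged:
By the outcome, as a careful person would: the job done as asked, in the order asked, and still so for the second after the job is handed in, with the robot touching nothing.
It also fails if it takes over 72 s, if anything falls off the work surface, if the arm or the gripper's body presses on something with over 40 N, if the wrist force passes 120 N, or if a joint passes its speed limit or range.

## Working session

There is one attempt and no reset: what is moved stays moved. The work goes in short steps, Python scripts to look and compute and a tool call to move; the robot and the scene stay as the last step left them, time stands still between calls to the robot, and variables do not carry over. Pictures are saved under pics/ and viewed, at most 10 in all, crops included, and the job is handed in when it is done.

Besides the shell and the picture viewer there is one more tool, called after "Call:" as name(argument=value, ...) on one line, values as JSON. jog_arm: Moves the arm, as the interface text tells. Its arguments: {"type":"object","properties":{"increments":{"type":"array"},"grip_force":{"type":"number"}},"required":["increments"]}

```bash
ls; mkdir -p pics; cat > h.py <<'E'
import numpy as np,cv2
from bench import ctrl,vision
def ray(im,u,v,z):
    E=np.array(im["extrinsics"]);R=E[:3,:3];t=E[:3,3]
    d=R.T@np.array([(u-im["cx"])/im["fx"],(v-im["cy"])/im["fy"],1]);c=-R.T@t
    return c+d*(z-c[2])/d[2]
def proj(im,p):
    E=np.array(im["extrinsics"]);q=E[:3,:3]@np.array(p)+E[:3,3]
    return np.array([im["fx"]*q[0]/q[2]+im["cx"],im["fy"]*q[1]/q[2]+im["cy"]])
E
python3 - <<'E'
from h import *
ims=[vision.get_image(n) for n in("scene","side")]
cv2.imwrite("pics/scene.png",ims[0]["color"]);cv2.imwrite("pics/side.png",ims[1]["color"])
for n in("scene","side"):
  for t in("base_a_mid","weight_mid","slab","tray","gauge_center","parallel","collar","cup","driver_grip"):
    print(n,t,[(np.round(d["bbox"]).astype(int).tolist(),round(d["conf"],2)) for d in vision.spot_in(n,t)[:4]])
s=ctrl.get_state();print(s)
E
```

```text
pics
scene base_a_mid []
scene weight_mid [([130, 280, 138, 294], 0.57), ([126, 238, 136, 255], 0.56), ([159, 258, 169, 272], 0.51), ([161, 219, 175, 232], 0.49)]
scene slab [([226, 142, 336, 225], 0.57)]
scene tray [([144, 230, 224, 299], 0.92)]
scene gauge_center [([190, 246, 204, 262], 0.5)]
scene parallel [([318, 164, 330, 173], 0.58)]
scene collar [([318, 161, 330, 174], 0.73), ([192, 245, 204, 264], 0.55)]
scene cup [([222, 279, 246, 313], 0.81)]
scene driver_grip [([307, 117, 328, 132], 0.7)]
side base_a_mid [([219, 177, 250, 194], 0.9), ([246, 287, 262, 303], 0.41)]
side weight_mid [([255, 322, 264, 346], 0.79), ([205, 279, 218, 298], 0.69), ([202, 259, 214, 279], 0.68), ([197, 302, 212, 320], 0.51)]
side slab [([194, 142, 284, 215], 0.75)]
side tray [([226, 253, 304, 314], 0.65)]
side gauge_center []
side parallel [([251, 143, 257, 154], 0.5), ([227, 251, 306, 311], 0.34)]
side collar [([254, 260, 270, 273], 0.66)]
side cup [([329, 235, 356, 277], 0.96)]
side driver_grip [([186, 123, 214, 133], 0.45)]
{'time': 1.0, 'joint_positions': array([ 1.33809303,  0.32097323, -0.07012878,  1.45048441,  0.02257848,
        1.37082103, -0.05690269]), 'qd': array([ 0.00061586, -0.00032314,  0.0006705 , -0.00112126,  0.00135664,
       -0.00106481, -0.0002368 ]), 'joint_torque': array([ 4.90285784e-04, -4.91111791e+01, -4.02795374e-01, -3.12779832e+01,
       -6.35010051e-02,  3.37841164e-02,  2.65372125e-05]), 'position': array([ 0.15880366, -0.63032242,  0.22261198]), 'tool_rot': array([ 3.11759460e+00,  3.86742844e-01, -3.29336625e-06]), 'ft_force': array([-0.14647239, -0.71883341,  0.07726779]), 'torque': array([ 0.01415821,  0.00057002, -0.0181141 ]), 'grip_force': 0.0, 'grip_width': 1.0029308553329792}
```

View pics/scene.png

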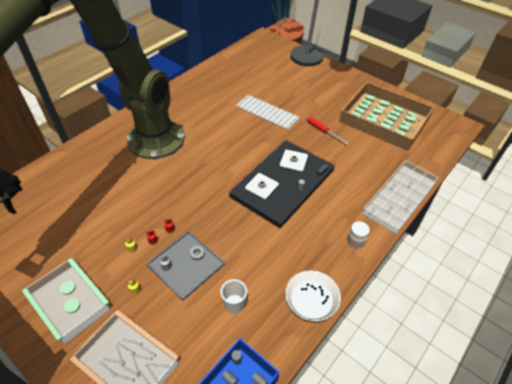

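View pics/side.png

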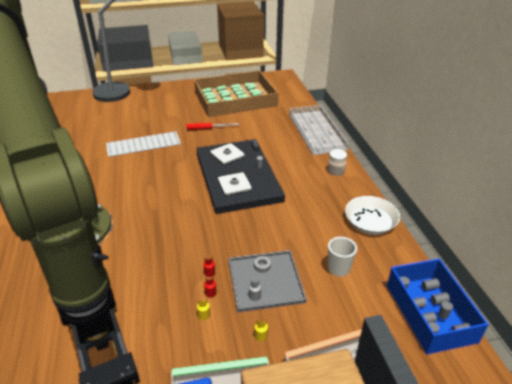

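Candidates for the weight: the grey one in the tray (scene 165,262; side 255,290). The red ones (scene 152,237 and 169,225) and yellow ones (130,244 and 134,286) stand outside the tray and are look-alikes, so I choose the grey one. The bases are the white squares at scene (263,185) and (293,159), side (235,183) and (227,152).

```bash
python3 - <<'E'
from h import *
S={}
for n,boxes in(("scene",[(243,170,282,203),(277,147,312,174)]),("side",[(215,170,256,197),(207,141,247,165)])):
  im=vision.get_image(n);S[n]=im
  g=im["color"].min(axis=2)
  for b in boxes:
    m=np.zeros(g.shape,np.uint8);m[b[1]:b[3],b[0]:b[2]]=(g[b[1]:b[3],b[0]:b[2]]>140)
    pts=np.argwhere(m)[:,::-1]
    W=np.array([ray(im,u,v,0.046)[:2] for u,v in pts],np.float32)*1000
    r=cv2.minAreaRect(W);print(n,b,len(pts),r)
def tri(a,b):
  A=[];B=[]
  for n,(u,v) in(("scene",a),("side",b)):
    im=S[n];E=np.array(im["extrinsics"]);K=np.array([[im["fx"],0,im["cx"]],[0,im["fy"],im["cy"]],[0,0,1]]);P=K@E[:3]
    A+= [u*P[2]-P[0],v*P[2]-P[1]]
  A=np.array(A);return np.linalg.lstsq(A[:,:3],-A[:,3],rcond=None)[0]
print("weight",tri((165,262),(255,290)))
for n,q in(("scene",(165,262)),("side",(255,290))):print(ray(S[n],*q,0.035))
print("collar",ray(S["scene"],197,252,.015),"gauge",ray(S["scene"],301,184,.0475),ray(S["side"],260,160,.0475))
print("tray",[ray(S["scene"],*q,.014)[:2].round(3) for q in((187,234),(223,262),(184,296),(149,264))])
c=[cv2.resize(S["scene"]["color"][225:300,140:230],None,fx=6,fy=6,interpolation=cv2.INTER_CUBIC)]
cv2.imwrite("pics/w.png",c[0])
E
```

```text
scene (243, 170, 282, 203) 477 ((493.180908203125, 52.337974548339844), (87.10161590576172, 89.05183410644531), 5.997572898864746)
scene (277, 147, 312, 174) 414 ((501.2835693359375, 223.55958557128906), (87.58203125, 91.99943542480469), 23.165260314941406)
side (215, 170, 256, 197) 472 ((492.04595947265625, 51.804222106933594), (86.98320770263672, 93.1006088256836), 5.140666484832764)
side (207, 141, 247, 165) 375 ((500.5462341308594, 223.43801879882812), (89.45707702636719, 94.38172912597656), 23.082561492919922)
weight [ 0.46286993 -0.36208108  0.02727546]
[ 0.46643762 -0.36360803  0.035     ]
[ 0.46176723 -0.36928755  0.035     ]
collar [ 0.50271668 -0.26913027  0.015     ] gauge [0.59292353 0.14427541 0.0475    ] [0.59855291 0.1513502  0.0475    ]
tray [array([ 0.43 , -0.242]), array([ 0.587, -0.242]), array([ 0.58 , -0.397]), array([ 0.423, -0.393])]
```

View pics/w.png

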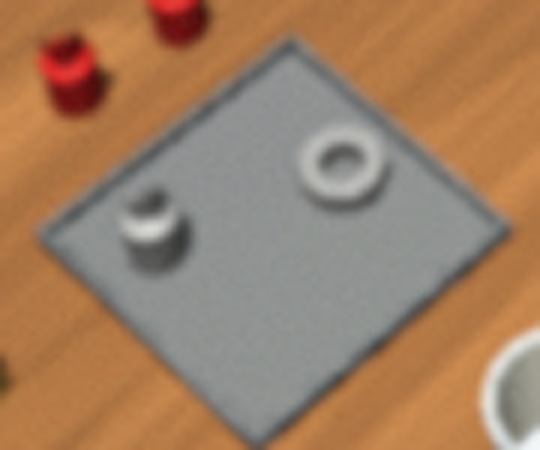

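The crop shows the grey weight with its knob at scene (165,262), in the tray and apart from the red and yellow ones. Next I work out the waypoints in tool axes.

```bash
cat >> h.py <<'E'
from scipy.spatial.transform import Rotation as Ro
B={1:((492.6,52.0),5.5),2:((501,223.5),23.1)}
def loc(b,x,y):
    c,a=B[b];a=np.radians(a);return np.array([c[0]+x*np.cos(a)-y*np.sin(a),c[1]+x*np.sin(a)+y*np.cos(a)])
def to(*p): # tool-frame delta from now, mm
    s=ctrl.get_state();return (Ro.from_rotvec(s["tool_rot"]).inv().apply(np.array(p)-s["position"]*1000)).round(1)
E
python3 - <<'E'
from h import *
print("mid",to(480,-250,220))
for b in B:
  for x,y in((-32,-32),(32,-32),(32,32),(-32,32)):
    q=loc(b,x,y);print(b,x,y,q.round(1),to(*q,60))
print("look",to(440,50,220))
E
```

```text
mid [ 404.4 -290.3    2.5]
1 -32 -32 [463.8  17.1] [ 454.  -553.3  162.5]
1 32 -32 [527.5  23.2] [ 517.3 -543.6  162.5]
1 32 32 [521.4  86.9] [ 526.9 -606.9  162.5]
1 -32 32 [457.7  80.8] [ 463.6 -616.5  162.5]
2 -32 -32 [484.1 181.5] [ 513.8 -707.7  162.5]
2 32 -32 [543.  206.6] [ 577.1 -717.7  162.5]
2 32 32 [517.9 265.5] [ 567.1 -780.9  162.5]
2 -32 32 [459.  240.4] [ 503.9 -771.   162.5]
look [ 438.9 -591.     2.5]
```

Call:
jog_arm(increments=[{"tx":32,"ty":-23,"gripper":0},{"tx":64,"ty":-46,"gripper":0},{"tx":97,"ty":-70,"gripper":0},{"tx":130,"ty":-93,"gripper":0},{"tx":162,"ty":-116,"gripper":0}])

```text
validation failed for argument at $.in...
```

Call:
jog_arm(increments=[{"tx":32,"ty":-23,"gripper":0},{"tx":64,"ty":-46,"gripper":0},{"tx":97,"ty":-70,"gripper":0},{"tx":130,"ty":-93,"gripper":0},{"tx":162,"ty":-116,"gripper":0}])

```text
validation failed for argument at $.in...
```

Call:
jog_arm(increments=[{"tx":30,"ty":-28,"gripper":0},{"tx":60,"ty":-56,"gripper":0},{"tx":75,"ty":-95,"gripper":0},{"tx":85,"ty":-135,"gripper":0},{"tx":90,"ty":-175,"gripper":0}])

```text
validation failed for argument at $.in...
```

Call:
jog_arm(increments=[{"tx":32,"ty":-23,"tz":0,"wx":0,"wy":0,"wz":0,"gripper":0},{"tx":64,"ty":-46,"tz":0,"wx":0,"wy":0,"wz":0,"gripper":0},{"tx":97,"ty":-70,"tz":0,"wx":0,"wy":0,"wz":0,"gripper":0},{"tx":130,"ty":-93,"tz":0,"wx":0,"wy":0,"wz":0,"gripper":0},{"tx":162,"ty":-116,"tz":0,"wx":0,"wy":0,"wz":0,"gripper":0}])

```text
time: 1.52
position: [0.2887, -0.4766, 0.2227]
tool_rot: [3.117, 0.387, 0.0]
ft_force: [0.4, -0.1, 0.9]
grip_width: 0.706
grip_force: 0.0
```

Call:
jog_arm(increments=[{"tx":32,"ty":-23,"tz":0,"wx":0,"wy":0,"wz":0,"gripper":0},{"tx":64,"ty":-46,"tz":0,"wx":0,"wy":0,"wz":0,"gripper":0},{"tx":97,"ty":-70,"tz":0,"wx":0,"wy":0,"wz":0,"gripper":0},{"tx":130,"ty":-93,"tz":0,"wx":0,"wy":0,"wz":0,"gripper":0},{"tx":162,"ty":-116,"tz":0,"wx":0,"wy":0,"wz":0,"gripper":0}])

```text
time: 1.93
position: [0.4174, -0.3245, 0.223]
tool_rot: [3.117, 0.387, 0.001]
ft_force: [0.3, -0.5, 0.1]
grip_width: 0.322
grip_force: 0.0
```

Call:
jog_arm(increments=[{"tx":25,"ty":-31,"tz":0,"wx":0,"wy":0,"wz":0,"gripper":0},{"tx":50,"ty":-63,"tz":0,"wx":0,"wy":0,"wz":0,"gripper":0},{"tx":65,"ty":-101,"tz":0,"wx":0,"wy":0,"wz":0,"gripper":0},{"tx":80,"ty":-140,"tz":0,"wx":0,"wy":0,"wz":0,"gripper":0},{"tx":95,"ty":-178,"tz":0,"wx":0,"wy":0,"wz":0,"gripper":0}])

```text
time: 2.35
position: [0.465, -0.1283, 0.2227]
tool_rot: [3.117, 0.387, 0.0]
ft_force: [0.4, -0.4, 0.4]
grip_width: 0.015
grip_force: 0.0
```

Call:
jog_arm(increments=[{"tx":5,"ty":-40,"tz":0,"wx":0,"wy":0,"wz":0,"gripper":0},{"tx":10,"ty":-80,"tz":0,"wx":0,"wy":0,"wz":0,"gripper":0},{"tx":15,"ty":-120,"tz":0,"wx":0,"wy":0,"wz":0,"gripper":0},{"tx":18,"ty":-145,"tz":0,"wx":0,"wy":0,"wz":0,"gripper":0},{"tx":18,"ty":-145,"tz":0,"wx":0,"wy":0,"wz":0,"gripper":0}])

```text
time: 2.77
position: [0.4463, 0.0213, 0.2232]
tool_rot: [-3.116, -0.402, -0.002]
ft_force: [0.3, -0.8, 1.4]
grip_width: 0.003
grip_force: 0.0
```

```bash
python3 - <<'E'
from h import *
im=vision.get_image("wrist");c=im["color"].copy()
cv2.imwrite("pics/wr1raw.png",c)
for b in B:
  for x,y in((-42,-42),(42,-42),(42,42),(-42,42),(0,0)):
    u=proj(im,[*(loc(b,x,y)/1000),.046]).round().astype(int);cv2.circle(c,tuple(map(int,u)),3,(0,0,255),1)
cv2.imwrite("pics/wr1.png",c)
q=loc(1,-32,-32);print(ctrl.get_state()["position"],to(*q,60))
E
```

```text
[0.44675383 0.01768174 0.22307959] [ 16.2   4.6 163.1]
```

View pics/wr1.png

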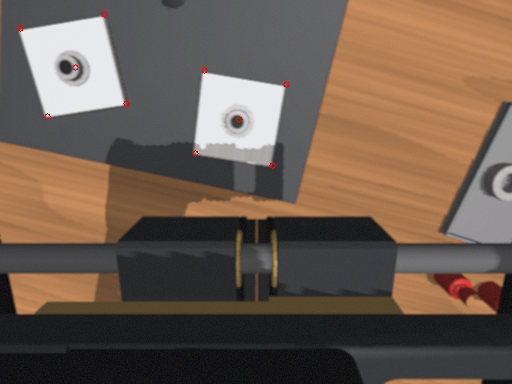

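The wrist view shows the near base with corners at about (204,70), (287,85), (273,165), (195,153) and the far base at top left. My estimates fit within 1–2 px, so I press the first corner.

Call:
jog_arm(increments=[{"tx":8,"ty":2,"tz":38,"wx":0,"wy":0,"wz":0,"gripper":0},{"tx":16,"ty":5,"tz":76,"wx":0,"wy":0,"wz":0,"gripper":0},{"tx":16,"ty":5,"tz":114,"wx":0,"wy":0,"wz":0,"gripper":0},{"tx":16,"ty":5,"tz":145,"wx":0,"wy":0,"wz":0,"gripper":0},{"tx":16,"ty":5,"tz":162,"wx":0,"wy":0,"wz":0,"gripper":0}])

```text
time: 3.23
position: [0.4612, 0.0121, 0.0567]
tool_rot: [-3.117, -0.384, 0.008]
ft_force: [-0.1, -0.4, 0.0]
grip_width: 0.007
grip_force: 0.0
```

Call:
jog_arm(increments=[{"tx":0,"ty":0,"tz":6,"wx":0,"wy":0,"wz":0,"gripper":0},{"tx":0,"ty":0,"tz":10,"wx":0,"wy":0,"wz":0,"gripper":0},{"tx":0,"ty":0,"tz":11,"wx":0,"wy":0,"wz":0,"gripper":0},{"tx":0,"ty":0,"tz":11,"wx":0,"wy":0,"wz":0,"gripper":0},{"tx":0,"ty":0,"tz":11,"wx":0,"wy":0,"wz":0,"gripper":0}])

```text
time: 3.65
position: [0.465, 0.0133, 0.0509]
tool_rot: [3.117, 0.386, 0.004]
ft_force: [1.0, 0.0, 0.6]
grip_width: 0.003
grip_force: 0.0
```

```bash
python3 - <<'E'
from h import *
q=loc(1,-32,-32);s=ctrl.get_state();print(s["position"],s["ft_force"],to(*q,46))
E
```

```text
[0.46496117 0.01334679 0.05088188] [0.99364599 0.04169159 0.57041002] [-0.2 -3.9  4.9]
```

Call:
jog_arm(increments=[{"tx":0,"ty":-2,"tz":1,"wx":0,"wy":0,"wz":0,"gripper":0},{"tx":0,"ty":-4,"tz":2,"wx":0,"wy":0,"wz":0,"gripper":0},{"tx":0,"ty":-4,"tz":3,"wx":0,"wy":0,"wz":0,"gripper":0},{"tx":0,"ty":-4,"tz":3.8,"wx":0,"wy":0,"wz":0,"gripper":0},{"tx":0,"ty":-4,"tz":4.5,"wx":0,"wy":0,"wz":0,"gripper":0}])

```text
time: 4.07
position: [0.4629, 0.0179, 0.0463]
tool_rot: [3.117, 0.387, -0.0]
ft_force: [-5.5, 1.2, 18.1]
grip_width: 0.002
grip_force: 9.0
```

Call:
jog_arm(increments=[{"tx":0,"ty":0,"tz":0.5,"wx":0,"wy":0,"wz":0,"gripper":0},{"tx":0,"ty":0,"tz":1,"wx":0,"wy":0,"wz":0,"gripper":0},{"tx":0,"ty":0,"tz":1.5,"wx":0,"wy":0,"wz":0,"gripper":0},{"tx":0,"ty":0,"tz":1.5,"wx":0,"wy":0,"wz":0,"gripper":0},{"tx":0,"ty":0,"tz":1.5,"wx":0,"wy":0,"wz":0,"gripper":0}])

```text
time: 4.48
position: [0.4629, 0.0178, 0.0462]
tool_rot: [3.116, 0.387, -0.002]
ft_force: [-9.0, 0.1, 25.9]
grip_width: 0.001
grip_force: 12.6
```

The first corner is firm (26 N, no sinking). Next is the adjacent corner.

Call:
jog_arm(increments=[{"tx":0,"ty":0,"tz":-8,"wx":0,"wy":0,"wz":0,"gripper":0},{"tx":30,"ty":5,"tz":-10,"wx":0,"wy":0,"wz":0,"gripper":0},{"tx":63,"ty":10,"tz":-10,"wx":0,"wy":0,"wz":0,"gripper":0},{"tx":63,"ty":10,"tz":-7,"wx":0,"wy":0,"wz":0,"gripper":0},{"tx":63,"ty":10,"tz":-5,"wx":0,"wy":0,"wz":0,"gripper":0}])

```text
time: 4.9
position: [0.5273, 0.0237, 0.0481]
tool_rot: [-3.116, -0.387, -0.0]
ft_force: [-0.1, 0.7, 0.5]
grip_width: 0.003
grip_force: 0.0
```

Call:
jog_arm(increments=[{"tx":0,"ty":0,"tz":0.8,"wx":0,"wy":0,"wz":0,"gripper":0},{"tx":0,"ty":0,"tz":1.6,"wx":0,"wy":0,"wz":0,"gripper":0},{"tx":0,"ty":0,"tz":2.4,"wx":0,"wy":0,"wz":0,"gripper":0},{"tx":0,"ty":0,"tz":3.2,"wx":0,"wy":0,"wz":0,"gripper":0},{"tx":0,"ty":0,"tz":4,"wx":0,"wy":0,"wz":0,"gripper":0}])

```text
time: 5.32
position: [0.5251, 0.0232, 0.0463]
tool_rot: [3.116, 0.387, -0.003]
ft_force: [-7.7, -0.2, 20.4]
grip_width: 0.007
grip_force: 10.1
```

Firm too, so the rocker should be the other base. I go to its nearest corner.

Call:
jog_arm(increments=[{"tx":0,"ty":0,"tz":-20,"wx":0,"wy":0,"wz":0,"gripper":0},{"tx":-1,"ty":-36,"tz":-28,"wx":0,"wy":0,"wz":0,"gripper":0},{"tx":-2,"ty":-76,"tz":-28,"wx":0,"wy":0,"wz":0,"gripper":0},{"tx":-3,"ty":-116,"tz":-28,"wx":0,"wy":0,"wz":0,"gripper":0},{"tx":-4,"ty":-150,"tz":-20,"wx":0,"wy":0,"wz":0,"gripper":0}])

```text
time: 5.73
position: [0.4856, 0.17, 0.0663]
tool_rot: [3.117, 0.387, 0.007]
ft_force: [1.3, 0.5, -0.1]
grip_width: 0.004
grip_force: 0.0
```

Call:
jog_arm(increments=[{"tx":0,"ty":-14,"tz":6,"wx":0,"wy":0,"wz":0,"gripper":0},{"tx":0,"ty":-14,"tz":12,"wx":0,"wy":0,"wz":0,"gripper":0},{"tx":0,"ty":-14,"tz":15,"wx":0,"wy":0,"wz":0,"gripper":0},{"tx":0,"ty":-14,"tz":16,"wx":0,"wy":0,"wz":0,"gripper":0},{"tx":0,"ty":-14,"tz":16,"wx":0,"wy":0,"wz":0,"gripper":0}])

```text
time: 6.15
position: [0.4826, 0.1793, 0.0482]
tool_rot: [3.117, 0.382, -0.001]
ft_force: [0.7, -0.6, 0.5]
grip_width: 0.007
grip_force: 0.0
```

```bash
python3 - <<'E'
from h import *
im=vision.get_image("wrist");c=im["color"].copy()
for b in B:
  for x,y in((-42,-42),(42,-42),(42,42),(-42,42),(0,0)):
    u=proj(im,[*(loc(b,x,y)/1000),.046]).round().astype(int);cv2.circle(c,tuple(map(int,u)),3,(0,0,255),1)
cv2.imwrite("pics/wr2.png",c)
q=loc(2,-32,-32);s=ctrl.get_state();print(s["position"],s["ft_force"],to(*q,46))
E
```

```text
[0.48282421 0.17947764 0.04844924] [-0.04819261  0.67581599 -0.06935067] [ 1.7 -1.7  2.4]
```

View pics/wr2.png

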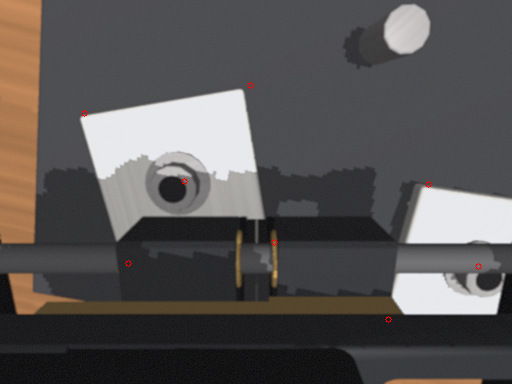

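The view shows the far base with corners at (243,90) and (82,117), within 2–3 mm of the estimate, and the fingertips over its near-right corner. I press.

Call:
jog_arm(increments=[{"tx":1,"ty":-1,"tz":0.8,"wx":0,"wy":0,"wz":0,"gripper":0},{"tx":2,"ty":-2,"tz":1.6,"wx":0,"wy":0,"wz":0,"gripper":0},{"tx":2,"ty":-2,"tz":2.4,"wx":0,"wy":0,"wz":0,"gripper":0},{"tx":2,"ty":-2,"tz":3.2,"wx":0,"wy":0,"wz":0,"gripper":0},{"tx":2,"ty":-2,"tz":3.8,"wx":0,"wy":0,"wz":0,"gripper":0}])

```text
time: 6.62
position: [0.4841, 0.1831, 0.0448]
tool_rot: [3.117, 0.386, 0.0]
ft_force: [-0.3, -2.0, 1.7]
grip_width: 0.003
grip_force: 1.0
```

It gives: 1.2 mm down at under 2 N. I follow it until the pad lands.

Call:
jog_arm(increments=[{"tx":0,"ty":0,"tz":0.6,"wx":0,"wy":0,"wz":0,"gripper":0},{"tx":0,"ty":0,"tz":1.2,"wx":0,"wy":0,"wz":0,"gripper":0},{"tx":0,"ty":0,"tz":1.8,"wx":0,"wy":0,"wz":0,"gripper":0},{"tx":0,"ty":0,"tz":2.3,"wx":0,"wy":0,"wz":0,"gripper":0},{"tx":0,"ty":0,"tz":2.7,"wx":0,"wy":0,"wz":0,"gripper":0}])

```text
time: 7.03
position: [0.484, 0.1832, 0.0436]
tool_rot: [3.116, 0.386, -0.0]
ft_force: [-6.1, -4.8, 17.8]
grip_width: 0.007
grip_force: 9.2
```

Landed after about 2.6 mm, with the force rising to 18 N. Now the opposite corner, over the socket.

Call:
jog_arm(increments=[{"tx":0,"ty":0,"tz":-2,"wx":0,"wy":0,"wz":0,"gripper":0},{"tx":0,"ty":0,"tz":-5,"wx":0,"wy":0,"wz":0,"gripper":0},{"tx":0,"ty":0,"tz":-32,"wx":0,"wy":0,"wz":0,"gripper":0},{"tx":22,"ty":-30,"tz":-32,"wx":0,"wy":0,"wz":0,"gripper":0},{"tx":44,"ty":-61,"tz":-32,"wx":0,"wy":0,"wz":0,"gripper":0}])

```text
time: 7.45
position: [0.5138, 0.2519, 0.0757]
tool_rot: [3.117, 0.377, 0.006]
ft_force: [1.5, 1.0, 0.2]
grip_width: 0.005
grip_force: 0.0
```

Call:
jog_arm(increments=[{"tx":9,"ty":-12,"tz":6,"wx":0,"wy":0,"wz":0,"gripper":0},{"tx":9,"ty":-12,"tz":18,"wx":0,"wy":0,"wz":0,"gripper":0},{"tx":9,"ty":-12,"tz":23,"wx":0,"wy":0,"wz":0,"gripper":0},{"tx":9,"ty":-12,"tz":24.5,"wx":0,"wy":0,"wz":0,"gripper":0},{"tx":9,"ty":-12,"tz":25,"wx":0,"wy":0,"wz":0,"gripper":0}])

```text
time: 7.87
position: [0.5164, 0.2658, 0.0478]
tool_rot: [3.117, 0.385, -0.004]
ft_force: [-0.3, -0.6, 0.2]
grip_width: 0.003
grip_force: 0.0
```

Call:
jog_arm(increments=[{"tx":0,"ty":0,"tz":0.8,"wx":0,"wy":0,"wz":0,"gripper":0},{"tx":0,"ty":0,"tz":1.6,"wx":0,"wy":0,"wz":0,"gripper":0},{"tx":0,"ty":0,"tz":2.4,"wx":0,"wy":0,"wz":0,"gripper":0},{"tx":0,"ty":0,"tz":3.2,"wx":0,"wy":0,"wz":0,"gripper":0},{"tx":0,"ty":0,"tz":4,"wx":0,"wy":0,"wz":0,"gripper":0}])

```text
time: 8.28
position: [0.5178, 0.2674, 0.0455]
tool_rot: [-3.118, -0.386, -0.002]
ft_force: [1.2, 0.4, 2.1]
grip_width: 0.007
grip_force: 0.7
```

Call:
jog_arm(increments=[{"tx":0,"ty":0,"tz":0.7,"wx":0,"wy":0,"wz":0,"gripper":0},{"tx":0,"ty":0,"tz":1.4,"wx":0,"wy":0,"wz":0,"gripper":0},{"tx":0,"ty":0,"tz":2.1,"wx":0,"wy":0,"wz":0,"gripper":0},{"tx":0,"ty":0,"tz":2.7,"wx":0,"wy":0,"wz":0,"gripper":0},{"tx":0,"ty":0,"tz":3.2,"wx":0,"wy":0,"wz":0,"gripper":0}])

```text
time: 8.7
position: [0.5181, 0.2681, 0.0437]
tool_rot: [3.118, 0.387, 0.003]
ft_force: [-2.6, -1.2, 13.9]
grip_width: 0.005
grip_force: 7.2
```

It gives and lands here too. I rock back to the first corner.

Call:
jog_arm(increments=[{"tx":0,"ty":0,"tz":-2,"wx":0,"wy":0,"wz":0,"gripper":0},{"tx":0,"ty":0,"tz":-5,"wx":0,"wy":0,"wz":0,"gripper":0},{"tx":0,"ty":0,"tz":-32,"wx":0,"wy":0,"wz":0,"gripper":0},{"tx":-22,"ty":30,"tz":-32,"wx":0,"wy":0,"wz":0,"gripper":0},{"tx":-44,"ty":61,"tz":-32,"wx":0,"wy":0,"wz":0,"gripper":0}])

```text
time: 9.12
position: [0.4894, 0.1999, 0.0748]
tool_rot: [-3.114, -0.394, -0.003]
ft_force: [1.2, -1.4, 0.3]
grip_width: 0.006
grip_force: 0.0
```

Call:
jog_arm(increments=[{"tx":-9,"ty":12,"tz":6,"wx":0,"wy":0,"wz":0,"gripper":0},{"tx":-9,"ty":12,"tz":18,"wx":0,"wy":0,"wz":0,"gripper":0},{"tx":-9,"ty":12,"tz":23,"wx":0,"wy":0,"wz":0,"gripper":0},{"tx":-9,"ty":12,"tz":24.5,"wx":0,"wy":0,"wz":0,"gripper":0},{"tx":-9,"ty":12,"tz":25,"wx":0,"wy":0,"wz":0,"gripper":0}])

```text
time: 9.53
position: [0.4833, 0.1852, 0.0483]
tool_rot: [-3.116, -0.389, 0.002]
ft_force: [0.1, 0.3, 1.0]
grip_width: 0.008
grip_force: 0.0
```

Call:
jog_arm(increments=[{"tx":0,"ty":0,"tz":0.8,"wx":0,"wy":0,"wz":0,"gripper":0},{"tx":0,"ty":0,"tz":1.6,"wx":0,"wy":0,"wz":0,"gripper":0},{"tx":0,"ty":0,"tz":2.4,"wx":0,"wy":0,"wz":0,"gripper":0},{"tx":0,"ty":0,"tz":3.2,"wx":0,"wy":0,"wz":0,"gripper":0},{"tx":0,"ty":0,"tz":4,"wx":0,"wy":0,"wz":0,"gripper":0}])

```text
time: 9.95
position: [0.4837, 0.184, 0.0449]
tool_rot: [3.118, 0.387, -0.0]
ft_force: [-0.4, -0.5, 1.9]
grip_width: 0.003
grip_force: 0.8
```

Call:
jog_arm(increments=[{"tx":0,"ty":0,"tz":0.7,"wx":0,"wy":0,"wz":0,"gripper":0},{"tx":0,"ty":0,"tz":1.4,"wx":0,"wy":0,"wz":0,"gripper":0},{"tx":0,"ty":0,"tz":2.1,"wx":0,"wy":0,"wz":0,"gripper":0},{"tx":0,"ty":0,"tz":2.7,"wx":0,"wy":0,"wz":0,"gripper":0},{"tx":0,"ty":0,"tz":3.1,"wx":0,"wy":0,"wz":0,"gripper":0}])

```text
time: 10.37
position: [0.4837, 0.1836, 0.0435]
tool_rot: [3.116, 0.386, -0.001]
ft_force: [-7.2, -4.1, 20.1]
grip_width: 0.004
grip_force: 10.3
```

The rocking base is confirmed as the far one (diagonal −−/++): A, C, then A again. Now I lift off and go to look at the weight.

Call:
jog_arm(increments=[{"tx":0,"ty":0,"tz":-2,"wx":0,"wy":0,"wz":0,"gripper":0},{"tx":0,"ty":0,"tz":-5,"wx":0,"wy":0,"wz":0,"gripper":0},{"tx":0,"ty":0,"tz":-40,"wx":0,"wy":0,"wz":0,"gripper":0},{"tx":-5,"ty":12,"tz":-78,"wx":0,"wy":0,"wz":0,"gripper":0.5},{"tx":-10,"ty":30,"tz":-112,"wx":0,"wy":0,"wz":0,"gripper":0.5}])

```text
time: 10.78
position: [0.4806, 0.1542, 0.1551]
tool_rot: [-3.115, -0.393, 0.0]
ft_force: [1.7, -0.7, 0.5]
grip_width: 0.084
grip_force: 0.0
```

Call:
jog_arm(increments=[{"tx":-10,"ty":30,"tz":-25,"wx":0,"wy":0,"wz":0,"gripper":0.5},{"tx":-22,"ty":65,"tz":-40,"wx":0,"wy":0,"wz":0,"gripper":0.5},{"tx":-35,"ty":102,"tz":-50,"wx":0,"wy":0,"wz":0,"gripper":0.5},{"tx":-49,"ty":140,"tz":-55,"wx":0,"wy":0,"wz":0,"gripper":0.5},{"tx":-63,"ty":178,"tz":-60,"wx":0,"wy":0,"wz":0,"gripper":0.5}])

```text
time: 11.2
position: [0.4637, -0.0377, 0.2148]
tool_rot: [3.116, 0.387, 0.003]
ft_force: [0.4, -0.1, 0.1]
grip_width: 0.44
grip_force: 0.0
```

Call:
jog_arm(increments=[{"tx":-14,"ty":37,"tz":0,"wx":0,"wy":0,"wz":0,"gripper":0.5},{"tx":-28,"ty":74,"tz":0,"wx":0,"wy":0,"wz":0,"gripper":0.5},{"tx":-42,"ty":111,"tz":0,"wx":0,"wy":0,"wz":0,"gripper":0.5},{"tx":-56,"ty":148,"tz":0,"wx":0,"wy":0,"wz":0,"gripper":0.5},{"tx":-70,"ty":185,"tz":0,"wx":0,"wy":0,"wz":0,"gripper":0.5}])

```text
time: 11.62
position: [0.4405, -0.2343, 0.2138]
tool_rot: [3.117, 0.386, 0.001]
ft_force: [1.2, -0.4, -0.1]
grip_width: 0.501
grip_force: 0.0
```

Call:
jog_arm(increments=[{"tx":-16,"ty":36,"tz":0,"wx":0,"wy":0,"wz":0,"gripper":0.5},{"tx":-32,"ty":72,"tz":0,"wx":0,"wy":0,"wz":0,"gripper":0.5},{"tx":-48,"ty":108,"tz":0,"wx":0,"wy":0,"wz":0,"gripper":0.5},{"tx":-61,"ty":137,"tz":0,"wx":0,"wy":0,"wz":0,"gripper":0.5},{"tx":-61,"ty":137,"tz":0,"wx":0,"wy":0,"wz":0,"gripper":0.5}])

```text
time: 12.03
position: [0.4113, -0.3882, 0.2128]
tool_rot: [3.117, 0.37, -0.004]
ft_force: [-0.9, -0.1, -0.5]
grip_width: 0.503
grip_force: 0.0
```

Call:
jog_arm(increments=[{"tx":0,"ty":0,"tz":0,"wx":0,"wy":0,"wz":0,"gripper":0.5},{"tx":0,"ty":0,"tz":0,"wx":0,"wy":0,"wz":0,"gripper":0.5},{"tx":0,"ty":0,"tz":0,"wx":0,"wy":0,"wz":0,"gripper":0.5},{"tx":0,"ty":0,"tz":0,"wx":0,"wy":0,"wz":0,"gripper":0.5},{"tx":0,"ty":0,"tz":0,"wx":0,"wy":0,"wz":0,"gripper":0.5}])

```text
time: 12.45
position: [0.4161, -0.3788, 0.214]
tool_rot: [3.117, 0.39, 0.0]
ft_force: [0.4, 0.4, -0.6]
grip_width: 0.5
grip_force: 0.0
```

```bash
python3 - <<'E'
from h import *
im=vision.get_image("wrist");c=im["color"].copy();cv2.imwrite("pics/wr3.png",c)
E=np.array(im["extrinsics"]);print("cam",(-E[:3,:3].T@E[:3,3]).round(3),ctrl.get_state()["position"])
for d in vision.spot_in("wrist","weight_mid"):
  b=d["bbox"];print(np.round(b),d["conf"],ray(im,(b[0]+b[2])/2,(b[1]+b[3])/2,.035).round(4))
E
```

```text
cam [ 0.482 -0.362  0.377] [ 0.41592997 -0.37911421  0.21401567]
[128. 170. 160. 200.] 0.96 [ 0.3679 -0.2631  0.035 ]
[332. 144. 365. 174.] 0.84 [ 0.4508 -0.4727  0.035 ]
[233. 220. 257. 243.] 0.77 [ 0.3418 -0.3844  0.035 ]
[184. 188. 214. 222.] 0.66 [ 0.3597 -0.327   0.035 ]
[236. 110. 265. 136.] 0.65 [ 0.4619 -0.3608  0.035 ]
```

View pics/wr3.png

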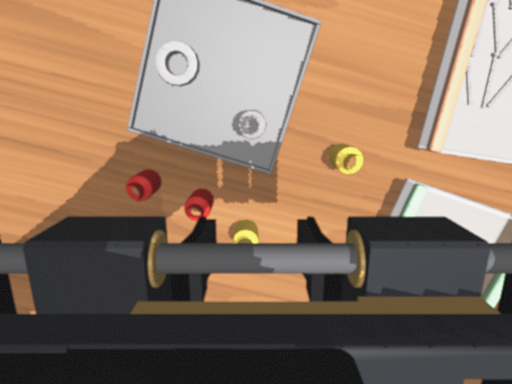

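The grey weight shows at wrist (250,123), giving (0.462,−0.361), which agrees with the scene cameras. The reds (143,185 and 199,205) and yellows (348,159 and 245,235) are well clear. Descending onto the knob.

Call:
jog_arm(increments=[{"tx":25,"ty":-3,"tz":28,"wx":0,"wy":0,"wz":0,"gripper":0.5},{"tx":49,"ty":-6,"tz":56,"wx":0,"wy":0,"wz":0,"gripper":0.5},{"tx":49,"ty":-6,"tz":85,"wx":0,"wy":0,"wz":0,"gripper":0.5},{"tx":49,"ty":-6,"tz":115,"wx":0,"wy":0,"wz":0,"gripper":0.5},{"tx":49,"ty":-6,"tz":130,"wx":0,"wy":0,"wz":0,"gripper":0.5}])

```text
time: 12.97
position: [0.4602, -0.3602, 0.08]
tool_rot: [-3.114, -0.389, 0.005]
ft_force: [-0.9, -0.8, -0.6]
grip_width: 0.502
grip_force: 0.0
```

```bash
python3 - <<'E'
from h import *
im=vision.get_image("wrist");cv2.imwrite("pics/wr4.png",im["color"])
for d in vision.spot_in("wrist","weight_mid")[:3]:
  b=d["bbox"];print(np.round(b),d["conf"],ray(im,(b[0]+b[2])/2,(b[1]+b[3])/2,.035).round(4))
print(to(462,-361,43))
E
```

```text
[238. 174. 280. 227.] 0.64 [ 0.4647 -0.3606  0.035 ]
[ 2.5  1.5 37.3]
```

View pics/wr4.png

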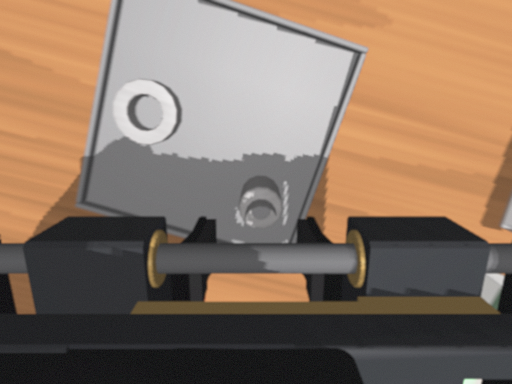

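The weight (261,210) is centred between the fingers. I go down and grip the knob.

Call:
jog_arm(increments=[{"tx":2,"ty":1,"tz":12,"wx":0,"wy":0,"wz":0,"gripper":0.5},{"tx":2,"ty":1,"tz":24,"wx":0,"wy":0,"wz":0,"gripper":0.5},{"tx":2,"ty":1,"tz":31,"wx":0,"wy":0,"wz":0,"gripper":0.5},{"tx":2,"ty":1,"tz":36,"wx":0,"wy":0,"wz":0,"gripper":0.5},{"tx":2,"ty":1,"tz":36,"wx":0,"wy":0,"wz":0,"gripper":0.5}])

```text
time: 13.48
position: [0.463, -0.3624, 0.0467]
tool_rot: [-3.117, -0.386, 0.002]
ft_force: [0.3, 0.5, -0.4]
grip_width: 0.498
grip_force: 0.0
```

Call:
jog_arm(increments=[{"tx":0,"ty":0,"tz":0,"wx":0,"wy":0,"wz":0,"gripper":0},{"tx":0,"ty":0,"tz":0,"wx":0,"wy":0,"wz":0,"gripper":0},{"tx":0,"ty":0,"tz":0,"wx":0,"wy":0,"wz":0,"gripper":0},{"tx":0,"ty":0,"tz":0,"wx":0,"wy":0,"wz":0,"gripper":0},{"tx":0,"ty":0,"tz":0,"wx":0,"wy":0,"wz":0,"gripper":0}], grip_force=20)

```text
time: 13.9
position: [0.4638, -0.3627, 0.0482]
tool_rot: [3.118, 0.387, 0.0]
ft_force: [-0.5, 2.3, 2.0]
grip_width: 0.224
grip_force: 20.0
```

Call:
jog_arm(increments=[{"tx":0,"ty":0,"tz":0,"wx":0,"wy":0,"wz":0,"gripper":0},{"tx":0,"ty":0,"tz":-3,"wx":0,"wy":0,"wz":0,"gripper":0},{"tx":0,"ty":0,"tz":-10,"wx":0,"wy":0,"wz":0,"gripper":0},{"tx":0,"ty":0,"tz":-22,"wx":0,"wy":0,"wz":0,"gripper":0},{"tx":0,"ty":0,"tz":-40,"wx":0,"wy":0,"wz":0,"gripper":0}])

```text
time: 14.32
position: [0.4624, -0.362, 0.0871]
tool_rot: [-3.115, -0.386, 0.004]
ft_force: [-0.4, -0.1, -2.7]
grip_width: 0.22
grip_force: 20.0
```

The knob is gripped and the weight is off the tray (2.7 N). Carrying it to above the −− corner of the rocking base.

Call:
jog_arm(increments=[{"tx":3,"ty":-10,"tz":-20,"wx":0,"wy":0,"wz":0,"gripper":0},{"tx":8,"ty":-29,"tz":-40,"wx":0,"wy":0,"wz":0,"gripper":0},{"tx":17,"ty":-58,"tz":-55,"wx":0,"wy":0,"wz":0,"gripper":0},{"tx":27,"ty":-91,"tz":-63,"wx":0,"wy":0,"wz":0,"gripper":0},{"tx":37,"ty":-125,"tz":-65,"wx":0,"wy":0,"wz":0,"gripper":0}], grip_force=30)

```text
time: 14.73
position: [0.4702, -0.2323, 0.1559]
tool_rot: [3.115, 0.384, 0.006]
ft_force: [1.2, 0.1, -2.7]
grip_width: 0.217
grip_force: 30.0
```

Call:
jog_arm(increments=[{"tx":10,"ty":-35,"tz":0,"wx":0,"wy":0,"wz":0,"gripper":0},{"tx":21,"ty":-71,"tz":0,"wx":0,"wy":0,"wz":0,"gripper":0},{"tx":31,"ty":-106,"tz":0,"wx":0,"wy":0,"wz":0,"gripper":0},{"tx":42,"ty":-142,"tz":0,"wx":0,"wy":0,"wz":0,"gripper":0},{"tx":53,"ty":-177,"tz":0,"wx":0,"wy":0,"wz":0,"gripper":0}])

```text
time: 15.15
position: [0.477, -0.0461, 0.1539]
tool_rot: [3.116, 0.387, 0.002]
ft_force: [0.8, 0.0, -3.1]
grip_width: 0.217
grip_force: 30.0
```

Call:
jog_arm(increments=[{"tx":10,"ty":-35,"tz":0,"wx":0,"wy":0,"wz":0,"gripper":0},{"tx":21,"ty":-71,"tz":0,"wx":0,"wy":0,"wz":0,"gripper":0},{"tx":31,"ty":-106,"tz":0,"wx":0,"wy":0,"wz":0,"gripper":0},{"tx":42,"ty":-142,"tz":0,"wx":0,"wy":0,"wz":0,"gripper":0},{"tx":50,"ty":-168,"tz":0,"wx":0,"wy":0,"wz":0,"gripper":0}])

```text
time: 15.57
position: [0.4843, 0.1311, 0.1541]
tool_rot: [-3.117, -0.391, -0.003]
ft_force: [0.0, 0.9, -3.2]
grip_width: 0.217
grip_force: 30.0
```

Call:
jog_arm(increments=[{"tx":8,"ty":-27,"tz":0,"wx":0,"wy":0,"wz":0,"gripper":0},{"tx":13,"ty":-44,"tz":0,"wx":0,"wy":0,"wz":0,"gripper":0},{"tx":16,"ty":-54,"tz":0,"wx":0,"wy":0,"wz":0,"gripper":0},{"tx":17,"ty":-59,"tz":0,"wx":0,"wy":0,"wz":0,"gripper":0},{"tx":17,"ty":-59,"tz":0,"wx":0,"wy":0,"wz":0,"gripper":0}])

```text
time: 15.98
position: [0.4865, 0.1899, 0.1534]
tool_rot: [-3.117, -0.39, -0.001]
ft_force: [0.6, -0.9, -3.4]
grip_width: 0.218
grip_force: 30.0
```

```bash
python3 - <<'E'
from h import *
im=vision.get_image("wrist");c=im["color"].copy()
for b in B:
  for x,y in((-42,-42),(42,-42),(42,42),(-42,42),(0,0)):
    u=proj(im,[*(loc(b,x,y)/1000),.046]).round().astype(int);cv2.circle(c,tuple(map(int,u)),3,(0,0,255),1)
cv2.imwrite("pics/wr5.png",c)
s=ctrl.get_state();print(s["position"],s["ft_force"],to(485.5,189,92))
E
```

```text
[0.4866395  0.18845045 0.15314774] [ 0.8415514  -0.45217444 -2.77089671] [-1.  -0.9 61.1]
```

View pics/wr5.png

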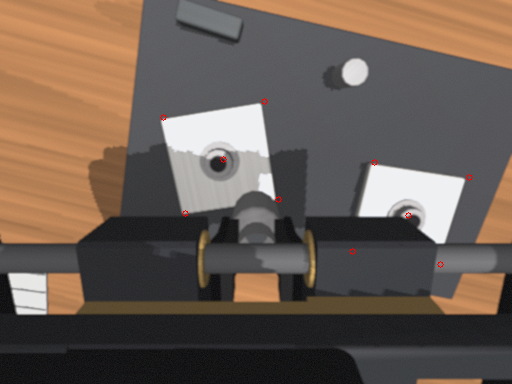

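The base is unmoved; its far corners show at (163,118) and (263,103), within 2 px of prediction. The weight hangs over its near-right corner, so I lower.

Call:
jog_arm(increments=[{"tx":-1,"ty":-1,"tz":15,"wx":0,"wy":0,"wz":0,"gripper":0},{"tx":-1,"ty":-1,"tz":32,"wx":0,"wy":0,"wz":0,"gripper":0},{"tx":-1,"ty":-1,"tz":46,"wx":0,"wy":0,"wz":0,"gripper":0},{"tx":-1,"ty":-1,"tz":55,"wx":0,"wy":0,"wz":0,"gripper":0},{"tx":-1,"ty":-1,"tz":59,"wx":0,"wy":0,"wz":0,"gripper":0}])

```text
time: 16.45
position: [0.4849, 0.1875, 0.0924]
tool_rot: [3.117, 0.383, -0.004]
ft_force: [-0.1, 0.6, -3.0]
grip_width: 0.219
grip_force: 30.0
```

Call:
jog_arm(increments=[{"tx":0,"ty":0,"tz":0.6,"wx":0,"wy":0,"wz":0,"gripper":0},{"tx":0,"ty":0,"tz":1.2,"wx":0,"wy":0,"wz":0,"gripper":0},{"tx":0,"ty":0,"tz":1.8,"wx":0,"wy":0,"wz":0,"gripper":0},{"tx":0,"ty":0,"tz":2.4,"wx":0,"wy":0,"wz":0,"gripper":0},{"tx":0,"ty":0,"tz":3,"wx":0,"wy":0,"wz":0,"gripper":0}])

```text
time: 16.87
position: [0.4859, 0.1894, 0.0913]
tool_rot: [3.118, 0.387, 0.002]
ft_force: [-0.3, -0.1, -3.3]
grip_width: 0.218
grip_force: 30.0
```

Call:
jog_arm(increments=[{"tx":0,"ty":0,"tz":0.6,"wx":0,"wy":0,"wz":0,"gripper":0},{"tx":0,"ty":0,"tz":1.2,"wx":0,"wy":0,"wz":0,"gripper":0},{"tx":0,"ty":0,"tz":1.8,"wx":0,"wy":0,"wz":0,"gripper":0},{"tx":0,"ty":0,"tz":2.4,"wx":0,"wy":0,"wz":0,"gripper":0},{"tx":0,"ty":0,"tz":3,"wx":0,"wy":0,"wz":0,"gripper":0}])

```text
time: 17.28
position: [0.4858, 0.1887, 0.0882]
tool_rot: [3.117, 0.386, 0.0]
ft_force: [-1.3, -3.4, 6.7]
grip_width: 0.214
grip_force: 30.0
```

Landed with the base tipped (z 88.2, about the expected height). I ease off, open and lift straight up.

Call:
jog_arm(increments=[{"tx":0,"ty":0,"tz":-0.5,"wx":0,"wy":0,"wz":0,"gripper":0},{"tx":0,"ty":0,"tz":-0.5,"wx":0,"wy":0,"wz":0,"gripper":0.3},{"tx":0,"ty":0,"tz":-0.5,"wx":0,"wy":0,"wz":0,"gripper":0.45},{"tx":0,"ty":0,"tz":-0.5,"wx":0,"wy":0,"wz":0,"gripper":0.45},{"tx":0,"ty":0,"tz":-0.5,"wx":0,"wy":0,"wz":0,"gripper":0.45}])

```text
time: 17.7
position: [0.4855, 0.1899, 0.0883]
tool_rot: [-3.117, -0.387, -0.001]
ft_force: [0.7, -0.1, -0.5]
grip_width: 0.412
grip_force: 0.0
```

Call:
jog_arm(increments=[{"tx":0,"ty":0,"tz":0,"wx":0,"wy":0,"wz":0,"gripper":0.45},{"tx":0,"ty":0,"tz":-3,"wx":0,"wy":0,"wz":0,"gripper":0.45},{"tx":0,"ty":0,"tz":-10,"wx":0,"wy":0,"wz":0,"gripper":0.45},{"tx":0,"ty":0,"tz":-25,"wx":0,"wy":0,"wz":0,"gripper":0.45},{"tx":0,"ty":0,"tz":-50,"wx":0,"wy":0,"wz":0,"gripper":0.45}])

```text
time: 18.12
position: [0.4839, 0.1888, 0.1373]
tool_rot: [3.118, 0.387, -0.006]
ft_force: [0.5, -0.5, -0.7]
grip_width: 0.448
grip_force: 0.0
```

Call:
jog_arm(increments=[{"tx":-5,"ty":10,"tz":-35,"wx":0,"wy":0,"wz":0,"gripper":0.45},{"tx":-10,"ty":35,"tz":-55,"wx":0,"wy":0,"wz":0,"gripper":0.45},{"tx":-20,"ty":65,"tz":-65,"wx":0,"wy":0,"wz":0,"gripper":0.45},{"tx":-25,"ty":80,"tz":-65,"wx":0,"wy":0,"wz":0,"gripper":0.45},{"tx":-25,"ty":80,"tz":-65,"wx":0,"wy":0,"wz":0,"gripper":0.45}])

```text
time: 18.53
position: [0.4817, 0.1011, 0.2048]
tool_rot: [3.116, 0.376, 0.004]
ft_force: [0.2, 0.0, -0.7]
grip_width: 0.454
grip_force: 0.0
```

```bash
python3 - <<'E'
from h import *
a=vision.get_image("wrist")["color"];b=vision.get_image("side")["color"][130:220,185:290]
print(ctrl.get_state()["position"],ctrl.get_state()["ft_force"])
b=cv2.resize(b,(400,343),interpolation=cv2.INTER_CUBIC)
o=np.zeros((384,800,3),np.uint8);o[:300,:400]=cv2.resize(a,(400,300));o[:343,400:]=b
cv2.imwrite("pics/end.png",o)
E
```

```text
[0.48090107 0.10552496 0.20384483] [ 1.11237034  0.36473655 -0.38424653]
```

View pics/end.png

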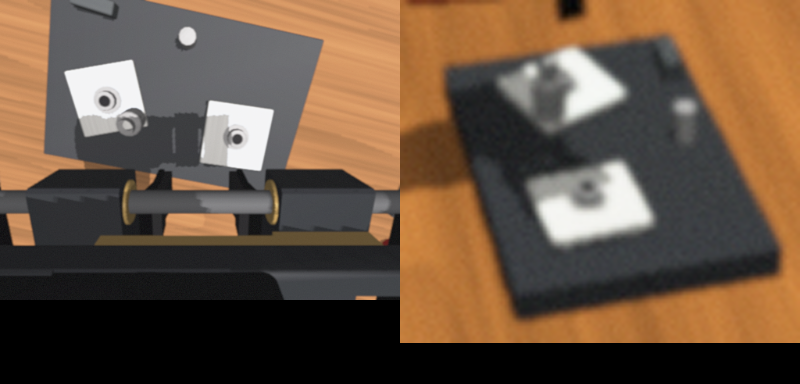

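The weight stands upright on the far base's corner (left panel 130,122), the bases, gauge and block are in place, and the gripper is clear. Handing in.

```bash
python3 -c "
from h import *
print(ctrl.close_job())"
```

```text
the job is handed in; nothing more can be done
None
```

The base farther to the robot's left is the one that rocks (checked one side, the other and back), and the steel weight now stands upright on one of its giving corners; job handed in at about 19 s on the robot's clock, judging result not shown.

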